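# Slide the bench cooler round the tip boxes and press it home in its locating bay

### The job

Slide the flat tube cooler over the bench, round the low tip box and clear of the other tip box, into the U-shaped metal locating bay, long side first. Then press it squarely home against the bay's rubber stop pads, wherever they are set, with a steady push of about 12 N for a second, never more than 20 N, and let go. Do not lift or tip the cooler, do not touch either tip box with the cooler or the robot, and leave the tape roll where it is.

Things in the scene. Friction and masses are not known exactly. Their poses are not given: they have to be found in the camera images.
- cooler_mid (a point): Centre, half-way up (14 mm), of the loose flat bench cooler for small tubes: a solid block 86 mm along its x, 126 mm along its y, 28 mm high, 0.22 to 0.41 kg, at the left front of the bench, long side roughly parallel to the front edge. Too wide to grasp: push its upright faces. Sliding friction is 1 to 3 N, more if a push also bears down.
- bay: Fixed U-shaped aluminium bay, no floor. Origin on its centre line at bench height; x = direction of entry, towards the stop. Rails 20 mm high, inner faces at y = +-66.5 mm for x = -60 to 0, flared to y = +-80 at x = -85. With a cooler at home its centre is at x = -67 to -43 mm, depending on how the stop pads are set, and its near long face 43 mm before that, outside the rails.
- bay_stop: The fixed stop closing the bay: a cross bar 30 mm high, a white housing behind, and in front two hard rubber pads (y = +-40 mm, 5 to 23 mm up) on screw-set stems. Same origin and axes as the bay. The pads are locked at an x between -24 and 0 mm that differs each time and is not in this pose: they must be found by feel. They do not yield.
- tipbox_low: Fixed low tip box with a closed hinged lid, the obstacle between the cooler and the bay: 89 mm along its x, 116 mm along its y, 59 mm high, origin under its centre. Must not be touched.
- tipbox_plain: Fixed plain smoke-grey tip box with closed lid, the obstacle to the right of the way into the bay: 89 mm along its x, 120 mm along its y, 65 mm high, origin under its centre. Must not be touched.
- tape_roll: Loose roll of tape lying flat to the right of the bay, 77 mm across, 19 mm high, origin under its centre. Must be left where it is.

How it is judged:
By the outcome, as a careful person would: the job done as asked, in the order asked, and still so for the second after the job is handed in, with the robot touching nothing.
It also fails if it takes over 64 s, if anything falls off the work surface, if the arm or the gripper's body presses on something with over 40 N, if the wrist force passes 120 N, or if a joint passes its speed limit or range.

### The arm

A 6-joint arm with a two-finger parallel gripper is mounted at the origin on a cart in front of the work surface, level with it; the furniture and walls round the work are solid. World frame = base frame: x ahead of the robot, y to its left, z up, the work surface at z = 0. Lengths are in m, angles in rad, forces in N, time in s.
With the tool pointing down it reaches from about 0.3 to 0.775 m from the base axis. Payload 14.6 kg.
Tool frame: the origin (TCP) lies midway between the tips of the shut fingers; the grasp point (between the pads) lies 19 mm behind it; z points along the fingers, y is the line along which they close (so a half turn about z gives the same grasp; the last joint's range is limited). The gripper opens to 94 mm and grips with 3 to 60 N. Pads are 16 mm wide; open, the fingers measure 119 mm over their backs; the gripper's body (75 mm by 177 mm) begins 78 mm behind the grasp point.
Start: joints at [-1.413, 0.3, 1.521, -0, 1.321, -0.067], TCP at [0.123, -0.536, 0.205] pointing down, gripper open.
Joint ranges: [-3.03, 3.03], [-0.79, 2.21], [0.23, 2.52], [-1.04, 4.18], [0, 3.07], [-2.55, 2.55]. Speed limits (rad/s): [2.22, 2.22, 2.57, 3.14, 3.14, 3.14].

### API

Orientations are given as [roll, pitch, yaw] about the fixed x, y, z axes, in that order (R = Rz(yaw) Ry(pitch) Rx(roll)).
In Python, from station import telemetry, optics, ctrl gives the robot as it stands.
- The arm moves only by the tool carry_out, never from a script. Its argument "plan" is a list that holds one entry, the list of rows, each a list of 7 numbers: the shift along the tool's x, y, z in mm, then the turn, a rotation vector about the tool's x, y, z in rad, then the finger opening in mm, from 0 to 94. A call has 1 to 20 rows; each row shifts and turns the commanded pose from where the row before left it, along the tool's axes as they then stand; what a row does not reach is not made up. A row lasts 1/12 s, in which the tool goes at most 41.7 mm and 7.16 degrees, less where a joint would pass 70% of its speed; a pose out of reach is approached as far as the arm can. A call with a gripper value outside its range is refused whole. The fingers move at their own pace and stop on an object; "squeeze" is the grip in N (left out, the last holds). Time passes only in rows, so rows that do not move let the fingers close. It gives the time, the measured TCP pose, the force, the opening and the grip force at its end, in the units of the state.
- telemetry.get_obs(): the state, without advancing time (a new reading comes with each control period).
- optics.camera(name): name is "scene" or "top" or "wrist"; returns a dict with "pixels" (420x560x3 uint8, red, green, blue), "intrinsics" (3x3 intrinsics, pixels), "origin" and "rotation" of the camera in the world. Camera axes: x right, y down, z forward; pixel columns grow to the right and rows downward; lengths in m; the calibration is good to about 2 mm. A picture is of the moment at which its call begins. There is no depth.
- ctrl.hand_in(): hands the job in; it is judged then, once.
The state is a dict: "time_s": time; "qpos": joint angles; "joint_vel": joint speeds; "tau": joint torques, N m; "ee_pos": TCP position; "eef_rot": TCP orientation; "force": force on the tool from outside, world axes, zero at the start; "moment": the same for the moment, N m; "grip_width": finger opening in m; "grip_force": force on a finger pad.
Only numpy, scipy, OpenCV 4.12 (cv2) and the standard library are available. Lean on these libraries where they do the work, as an engineer would, in place of code of your own. Each camera call takes 0.05 s, during which the arm holds its last target. There are 200 camera calls.

## Working session

There is one attempt and no reset: what is moved stays moved. The work goes in short steps, Python scripts to look and compute and a tool call to move; the robot and the scene stay as the last step left them, time stands still between calls to the robot, and variables do not carry over. Pictures are saved under pics/ and viewed, at most 10 in all, crops included, and the job is handed in when it is done.

Besides the shell and the picture viewer there is one more tool, called after ">>>" as name(argument=value, ...), one argument or row to a line, values as JSON. carry_out: Moves the arm, as the interface text tells. Its arguments: {"type":"object","properties":{"plan":{"type":"array","items":{"type":"array","items":{"type":"array","items":{"type":"number"}}}},"squeeze":{"type":"number"}},"required":["plan"]}

```bash
mkdir -p pics
cat > h.py <<'E'
import numpy as np,cv2
from station import telemetry,optics,ctrl
def snap(n,f):
    c=optics.camera(n); cv2.imwrite(f,c["pixels"][:,:,::-1]); np.savez(f[:-4]+'.npz',K=c["intrinsics"],o=c["origin"],R=c["rotation"]); return c
def ray(c,uv,z):
    uv=np.atleast_2d(np.array(uv,float)); p=np.c_[uv,np.ones(len(uv))]
    d=(np.array(c["R"])@np.linalg.inv(c["K"])@p.T).T; o=np.array(c["o"])
    return o+d*((z-o[2])/d[:,2])[:,None]
E
python3 - <<'E'
from h import *
for n in("top","scene"):
    c=snap(n,f"pics/{n}1.png"); print(n,np.round(c["origin"],3),np.round(c["rotation"],3).tolist(),np.round(c["intrinsics"],1).tolist())
o=telemetry.get_obs(); print(o)
E
```

```text
top [ 0.328 -0.253  1.007] [-2.925, 0.006, -1.714] [[440.0, 0.0, 281.0], [0.0, 440.0, 208.8], [0.0, 0.0, 1.0]]
scene [-0.041 -1.305  0.654] [-2.042, 0.022, -0.5] [[539.0, 0.0, 273.0], [0.0, 539.0, 204.6], [0.0, 0.0, 1.0]]
{'time_s': 0.1, 'qpos': array([-1.41261243e+00,  3.00410663e-01,  1.52150673e+00, -8.10283321e-06,
        1.32069188e+00, -6.66018242e-02]), 'joint_vel': array([-0.00155295, -0.00134755, -0.00110044, -0.00115407,  0.00103849,
       -0.00068451]), 'tau': array([ 1.80300194e-03, -5.32644260e+01, -3.53283119e+01,  7.09948875e-02,
        2.34957493e-02, -6.09107133e-05]), 'ee_pos': array([ 0.12255156, -0.53593788,  0.20495093]), 'eef_rot': array([-3.14057777e+00, -5.98274089e-05,  2.24787696e-01]), 'force': array([-0.18729825,  0.4444649 ,  0.81284853]), 'moment': array([-0.00689338,  0.00244918,  0.02847907]), 'grip_force': 0.0, 'grip_width': 0.0938702245003121}
```

View pics/top1.png

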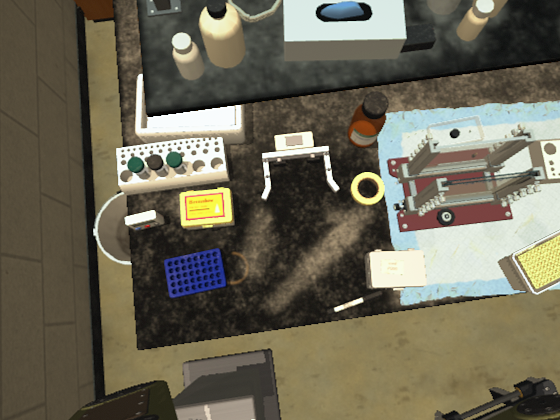

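View pics/scene1.png

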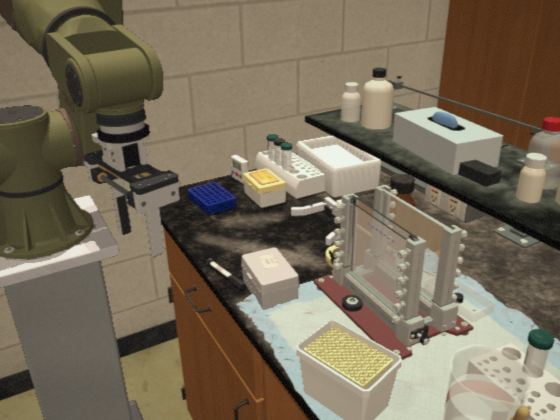

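The top view shows the blue cooler at (195,272), the yellow low tip box at (207,208), the plain tip box at (397,268), the bay opening downward at (300,165) and the tape roll at (367,188). The scene view agrees with this.

```bash
sed -i 's/^    d=(np.array(c\["R"\])/    from scipy.spatial.transform import Rotation as Ro\n    M=np.array(c["R"]); M=M if M.ndim==2 else Ro.from_euler("xyz",M).as_matrix()\n    d=(M/' h.py
cat >> h.py <<'E'
def blob(f,lo,hi,roi,z):
    im=cv2.imread(f); c=np.load(f[:-4]+'.npz'); m=cv2.inRange(cv2.cvtColor(im,cv2.COLOR_BGR2HSV),lo,hi)
    q=np.zeros_like(m); x0,y0,x1,y1=roi; q[y0:y1,x0:x1]=m[y0:y1,x0:x1]
    q=cv2.morphologyEx(q,cv2.MORPH_CLOSE,np.ones((5,5),np.uint8))
    k=max(cv2.findContours(q,cv2.RETR_EXTERNAL,cv2.CHAIN_APPROX_NONE)[0],key=cv2.contourArea)
    P=ray(c,cv2.convexHull(k)[:,0]+0.0,z)[:,:2]
    r=cv2.minAreaRect((P*1000).astype(np.float32)); return k,r,cv2.boxPoints(r)
E
python3 - <<'E'
from h import *
f="pics/top1.png"
for n,lo,hi,roi,z in [("cooler",(105,120,60),(130,255,255),(150,235,240,310),.028),("low",(18,90,120),(35,255,255),(170,180,240,235),.05),
  ("plain",(0,0,120),(179,90,255),(355,240,435,292),.065),("tape",(18,40,120),(40,255,255),(340,165,395,210),.019)]:
    k,r,b=blob(f,lo,hi,roi,z); print(n,cv2.boundingRect(k),np.round(r[0]),np.round(r[1]),round(r[2],1),np.round(b).tolist())
c=np.load("pics/top1.npz")
print(np.round(ray(c,[[136,348],[383,295],[281,209]],0),3))
im=cv2.imread(f)[110:310,120:440]; cv2.imwrite("pics/c1.png",cv2.resize(im,(800,500),interpolation=cv2.INTER_CUBIC))
E
```

```text
cooler (164, 248, 62, 50) [428. -68.] [ 88. 128.] 3.7 [[380.0, -7.0], [388.0, -134.0], [476.0, -129.0], [467.0, -1.0]]
low (179, 187, 55, 41) [ 565. -111.] [117.  89.] 87.8 [[518.0, -168.0], [607.0, -171.0], [612.0, -55.0], [522.0, -51.0]]
plain (367, 240, 68, 52) [ 376. -513.] [146. 108.] 81.7 [[312.0, -578.0], [419.0, -593.0], [440.0, -449.0], [333.0, -433.0]]
tape (351, 172, 34, 33) [ 565. -484.] [77. 77.] 81.7 [[521.0, -516.0], [597.0, -527.0], [609.0, -451.0], [533.0, -440.0]]
[[ 0.285  0.081  0.   ]
 [ 0.32  -0.477  0.   ]
 [ 0.548 -0.278  0.   ]]
```

View pics/c1.png

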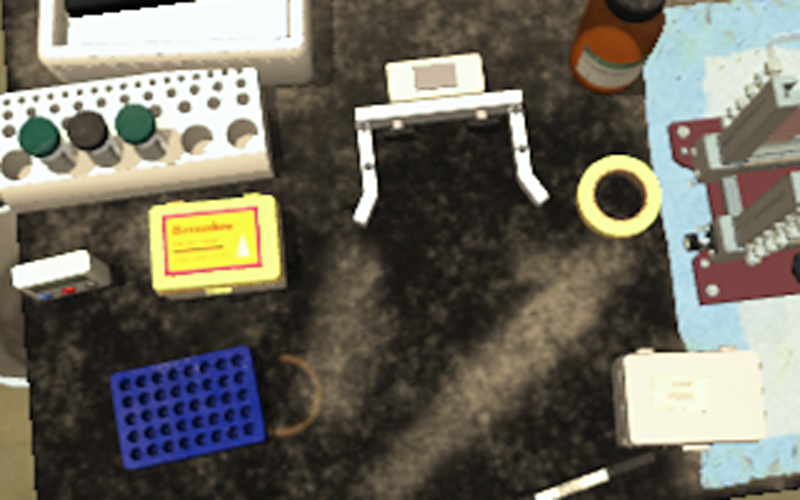

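The zoomed crop confirms the layout. The bay flare tips are at about (264,199) and (337,190) px. The plain box's top corners run from (369,251) to (426,285) px.

Run:
```python
from h import *
c=np.load("pics/top1.npz"); g=lambda L,z:np.round(1000*ray(c,np.array(L)/2.5+[120-.3,110-.3],z)[:,:2]).tolist()
print("plain",g([[622,352],[762,350],[765,437],[628,443]],.065))
print("L knee,L top,R knee,R top, tips (inner)",g([[377,188],[371,128],[517,168],[510,118],[369,222],[535,205]],.02))
print("bar front ends top z30",g([[358,122],[523,103]],.03))
im=cv2.imread("pics/top1.png")[140:205,255:345]; cv2.imwrite("pics/c2.png",cv2.resize(im,None,fx=8,fy=8,interpolation=cv2.INTER_CUBIC))
```

```text
plain [[417.0, -450.0], [401.0, -569.0], [329.0, -555.0], [341.0, -440.0]]
L knee,L top,R knee,R top, tips (inner) [[604.0, -262.0], [663.0, -264.0], [605.0, -394.0], [654.0, -396.0], [573.0, -250.0], [567.0, -405.0]]
bar front ends top z30 [[667.0, -253.0], [664.0, -409.0]]
```

View pics/c2.png

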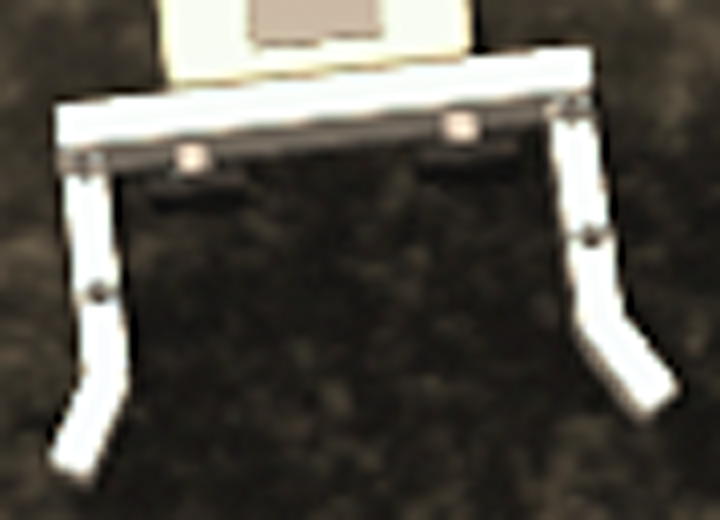

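Rails' inner top edges are clear in the zoom: left (112,185)–(128,375) and right (555,125)–(577,320). The bar edge runs from (100,147) to (550,95).

Run:
```python
from h import *
c=np.load("pics/top1.npz"); g=lambda L,z:1000*ray(c,np.array(L)/8+[255-.44,140-.44],z)[:,:2]
A=g([[112,185],[128,375],[555,125],[577,320],[97,480],[637,412]],.02);B=g([[100,147],[550,95],[55,103],[590,47]],.03)
print(A.round(1).tolist(),B.round(1).tolist())
for a,b in((A[0],A[1]),(A[2],A[3])): d=a-b; print("rail yaw",np.degrees(np.arctan2(d[1],d[0])))
for a,b in((B[0],B[1]),(B[2],B[3]),(A[1],A[3]),(A[4],A[5])): d=a-b; print("cross yaw",np.degrees(np.arctan2(-d[0],d[1])),np.hypot(*d),(a+b)/2)
```

```text
[[658.8, -265.0], [600.8, -261.6], [658.2, -396.8], [598.3, -393.4], [571.0, -248.4], [568.4, -406.0]] [[667.4, -263.0], [664.1, -395.4], [682.7, -251.8], [677.1, -409.5]]
rail yaw -3.2909068290233785
rail yaw -3.3066350800786837
cross yaw -1.422719608685378 132.491174427122 [ 665.78192194 -329.19744281]
cross yaw -2.056168011178113 157.77280621800656 [ 679.91345213 -330.62131574]
cross yaw -1.0923420347295285 131.7444444241283 [ 599.50895245 -327.49198273]
cross yaw -0.9279566149946304 157.53317252645255 [ 569.7031529  -327.20030726]
```

>>> carry_out(
  plan=[
    [[21,-24.5,0,0,0,0,50],[21,-24.5,0,0,0,0,50],[21,-24.5,0,0,0,0,50],[21,-24.5,0,0,0,0,50],[21,-24.5,0,0,0,0,50],[21,-24.5,0,0,0,0,50],[21,-24.5,0,0,0,0,50],[21,-24.5,0,0,0,0,50],[21,-24.5,0,0,0,0,50],[21,-24.5,0,0,0,0,50],[21,-24.5,0,0,0,0,50],[21,-24.5,0,0,0,0,50],[21,-24.5,0,0,0,0,50],[21,-24.5,0,0,0,0,50],[21,-24.5,0,0,0,0,50],[21,-24.5,0,0,0,0,50],[21,-24.5,0,0,0,0,50],[21,-24.5,0,0,0,0,50],[21,-24.5,0,0,0,0,50],[21,-24.5,0,0,0,0,50]],
  ],
)

```text
time_s: 1.77
ee_pos: [0.4231, 0.0369, 0.2053]
eef_rot: [-3.142, 0.0, 0.225]
force: [0.5, -0.7, -0.3]
grip_width: 0.0502
grip_force: 0.0
```

>>> carry_out(
  plan=[
    [[0,0,0,0,0,-0.1174,50],[0,0,0,0,0,-0.1174,50],[0,0,0,0,0,-0.1174,50],[0,0,0,0,0,-0.1174,50],[0,0,0,0,0,-0.1174,50],[0,0,0,0,0,-0.1174,50],[0,0,0,0,0,-0.1174,50],[0,0,0,0,0,-0.1174,50],[0,0,0,0,0,-0.1174,50],[0,0,0,0,0,-0.1174,50],[0,0,0,0,0,-0.1174,50],[0,0,0,0,0,-0.1174,50],[0,0,20,0,0,0,50],[0,0,20,0,0,0,50],[0,0,20,0,0,0,50],[0,0,20,0,0,0,50],[0,0,20,0,0,0,50]],
  ],
)

```text
time_s: 3.18
ee_pos: [0.4226, 0.0351, 0.1044]
eef_rot: [-3.141, -0.0, 1.634]
force: [0.1, 0.8, 0.3]
grip_width: 0.05
grip_force: 0.0
```

Run:
```python
from h import *
snap("wrist","pics/w1.png"); snap("top","pics/top2.png")
a=cv2.imread("pics/w1.png");b=cv2.imread("pics/top2.png")[150:360,100:380]
cv2.imwrite("pics/m1.png",np.hstack([cv2.resize(a,(400,300)),cv2.resize(b,(400,300))]))
```

```text
(no output)
```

View pics/m1.png

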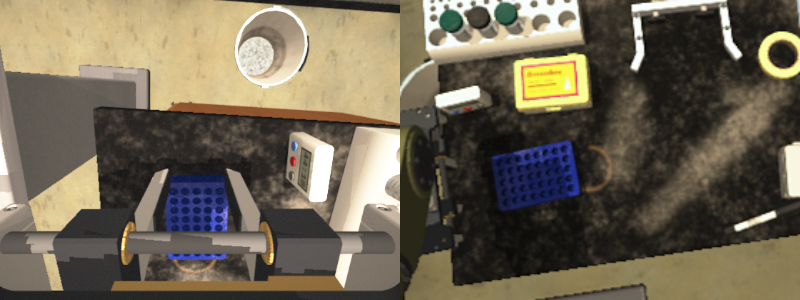

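The gripper is aligned with the cooler's left face, which shows between the fingers in the wrist view. Nothing is in the way below, so I go down.

>>> carry_out(
  plan=[
    [[0,0,20,0,0,0,50],[0,0,20,0,0,0,50],[0,0,20,0,0,0,50],[0,0,16,0,0,0,50],[0,0,10,0,0,0,50],[0,0,6,0,0,0,50],[-8,0,0,0,0,0,50],[-8,0,0,0,0,0,50],[-4,0,0,0,0,0,50],[0,0,0,0,0,0,50]],
  ],
)

```text
time_s: 4.12
ee_pos: [0.4246, 0.0141, 0.0142]
eef_rot: [3.14, 0.0, 1.632]
force: [0.5, -0.0, -0.6]
grip_width: 0.0502
grip_force: 0.0
```

>>> carry_out(
  plan=[
    [[-3,0,1,0,0,0,50],[-3,0,1,0,0,0,50],[-3,0,0,0,0,0,50],[-3,0,0,0,0,0,50],[-3,0,0,0,0,0,50],[-3,0,0,0,0,0,50],[-3,0,0,0,0,0,50]],
  ],
)

```text
time_s: 4.7
ee_pos: [0.4254, -0.0059, 0.0115]
eef_rot: [-3.142, -0.0, 1.634]
force: [-0.3, 1.9, -0.3]
grip_width: 0.0501
grip_force: 1.2
```

>>> carry_out(
  plan=[
    [[-6,0,0,0,0,0.005,50],[-6,0,0,0,0,0.005,50],[-6,0,0,0,0,0.005,50],[-6,0,0,0,0,0.005,50],[-6,0,0,0,0,0.005,50],[-6,0,0,0,0,0.005,50],[-6,0,0,0,0,0.005,50],[-6,0,0,0,0,0.005,50],[-6,0,0,0,0,0.005,50],[-6,0,0,0,0,0.005,50],[-6,0,0,0,0,0.005,50],[-6,0,0,0,0,0.005,50],[-6,0,0,0,0,0.005,50],[-6,0,0,0,0,0.005,50],[-6,0,0,0,0,0.005,50],[-6,0,0,0,0,0.005,50],[-6,0,0,0,0,0.005,50],[-6,0,0,0,0,0.005,50],[-6,0,0,0,0,0.005,50],[-4,0,0,0,0,0.005,50]],
  ],
)

```text
time_s: 6.37
ee_pos: [0.4273, -0.1244, 0.0115]
eef_rot: [3.142, 0.0, 1.533]
force: [0.3, 3.2, 3.7]
grip_width: 0.0498
grip_force: 2.0
```

Run:
```python
from h import *
f="pics/top3.png"; snap("top",f)
k,r,b=blob(f,(105,120,60),(130,255,255),(150,235,345,320),.028); print(np.round(r[0]),np.round(r[1]),round(r[2],1),np.round(b).tolist(),telemetry.get_obs()["ee_pos"])
```

```text
[ 423. -204.] [112.  86.] 87.8 [[377.0, -258.0], [463.0, -261.0], [468.0, -149.0], [382.0, -146.0]] [ 0.42724298 -0.12482079  0.01141977]
```

>>> carry_out(
  plan=[
    [[-6,0,0,0,0,0,50],[-6.5,0,0,0,0,0,50],[-6.5,0,0,0,0,0,50],[-6.5,0,0,0,0,0,50],[-6.5,0,0,0,0,0,50],[-6.5,0,0,0,0,0,50],[-6.5,0,0,0,0,0,50],[-6.5,0,0,0,0,0,50],[-6.5,0,0,0,0,0,50],[-6.5,0,0,0,0,0,50],[-6.5,0,0,0,0,0,50],[-6.5,0,0,0,0,0,50],[-6.5,0,0,0,0,0,50],[-6.5,0,0,0,0,0,50],[-6.5,0,0,0,0,0,50],[-6.5,0,0,0,0,0,50],[-6.5,0,0,0,0,0,50],[-6.5,0,0,0,0,0,50],[-3,0,0,0,0,0,50],[-2,0,0,0,0,0,50]],
  ],
)

```text
time_s: 8.08
ee_pos: [0.4227, -0.2456, 0.0115]
eef_rot: [3.142, -0.0, 1.533]
force: [-0.2, 3.2, 1.2]
grip_width: 0.0501
grip_force: 1.3
```

Run:
```python
from h import *
f="pics/top4.png"; snap("top",f)
k,r,b=blob(f,(105,120,60),(130,255,255),(200,225,365,320),.028); print(np.round(r[0],1),np.round(r[1]),round(r[2],1),np.round(b).tolist(),telemetry.get_obs()["ee_pos"])
```

```text
[ 417.7 -334.2] [94. 87.] 86.9 [[372.0, -379.0], [459.0, -384.0], [464.0, -290.0], [377.0, -285.0]] [ 0.42278384 -0.24569727  0.01151418]
```

>>> carry_out(
  plan=[
    [[-2,0,0,0,0,0,50],[-2,0,0,0,0,0,50],[-1,0,0,0,0,0,50],[0,0,0,0,0,0,50],[5,0,0,0,0,0,50],[10,0,0,0,0,0,50],[10,0,-10,0,0,0,50],[10,0,-20,0,0,0,70],[10,0,-20,0,0,0,90],[10,0,-20,0,0,0,90],[0,0,-10,0,0,0,90],[0,-25,-10,0,0,0,90],[0,-25,0,0,0,0,90],[0,-25,0,0,0,0,90],[0,-25,0,0,0,0,90]],
  ],
)

```text
time_s: 9.38
ee_pos: [0.3235, -0.1911, 0.1011]
eef_rot: [-3.142, 0.0, 1.534]
force: [0.4, -0.7, 0.6]
grip_width: 0.09
grip_force: 0.0
```

Run:
```python
from h import *
f="pics/top5.png"; snap("top",f)
k,r,b=blob(f,(105,120,60),(130,255,255),(200,225,365,320),.028); print(np.round(r[0],1),np.round(r[1]),round(r[2],1),np.round(b).tolist(),telemetry.get_obs()["ee_pos"],cv2.boundingRect(k))
```

```text
[ 418.  -321.8] [127.  87.] 87.5 [[372.0, -384.0], [459.0, -387.0], [465.0, -260.0], [377.0, -256.0]] [ 0.32029737 -0.19038038  0.10059479] (279, 239, 61, 44)
```

View pics/top5.png

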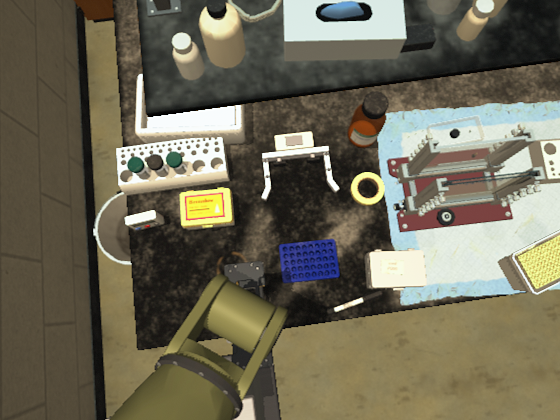

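The cooler is in full view at (310,260) px. It sits on the bay's centre line with a yaw of about -2°.

>>> carry_out(
  plan=[
    [[0,0,0,0,0,0.112,90],[0,0,0,0,0,0.112,90],[0,0,0,0,0,0.112,90],[0,0,0,0,0,0.112,90],[0,0,0,0,0,0.112,90],[0,0,0,0,0,0.112,90],[0,0,0,0,0,0.112,90],[0,0,0,0,0,0.112,90],[0,0,0,0,0,0.112,90],[0,0,0,0,0,0.112,90],[0,0,0,0,0,0.112,90],[0,0,0,0,0,0.112,90],[0,0,0,0,0,0.112,90],[0,0,0,0,0,0.112,90],[4,26,0,0,0,0,90],[4,26,0,0,0,0,90],[4,26,0,0,0,0,90],[4,26,0,0,0,0,90],[4,26,0,0,0,0,90],[0,0,0,0,0,0,90]],
  ],
)

```text
time_s: 11.1
ee_pos: [0.3404, -0.3253, 0.1011]
eef_rot: [3.141, -0.0, -0.036]
force: [0.7, 0.9, -0.7]
grip_width: 0.0903
grip_force: 0.0
```

>>> carry_out(
  plan=[
    [[0,-5,20,0,0,0,90],[0,0,20,0,0,0,90],[0,0,20,0,0,0,90],[0,0,16,0,0,0,90],[0,0,9,0,0,0,90],[0,0,4.5,0,0,0,90],[5,0,0,0,0,0,90],[5,0,0,0,0,0,90],[5,0,0,0,0,0,90],[4,0,0,0,0,0,90],[4,0,0,0,0,0,90],[4,0,0,0,0,0,90],[4,0,0,0,0,0,90],[4,0,0,0,0,0,90],[4,0,0,0,0,0,90],[4,0,0,0,0,0,90]],
  ],
)

```text
time_s: 12.43
ee_pos: [0.3836, -0.3186, 0.012]
eef_rot: [-3.142, 0.0, -0.034]
force: [-4.6, 0.2, 4.5]
grip_width: 0.0903
grip_force: 2.4
```

>>> carry_out(
  plan=[
    [[5,0,0,0,0,0,90],[5,0,0,0,0,0,90],[5,0,0,0,0,0,90],[5,0,0,0,0,0,90],[5,0,0,0,0,0,90],[5,0,0,0,0,0,90],[5,0,0,0,0,0,90],[5,0,0,0,0,0,90],[5,0,0,0,0,0,90],[5,0,0,0,0,0,90],[5,0,0,0,0,0,90],[5,0,0,0,0,0,90],[5,0,0,0,0,0,90],[5,0,0,0,0,0,90],[5,0,0,0,0,0,90],[5,0,0,0,0,0,90],[5,0,0,0,0,0,90],[3,0,0,0,0,0,90],[1,0,0,0,0,0,90]],
  ],
)

```text
time_s: 14.02
ee_pos: [0.4728, -0.3216, 0.0118]
eef_rot: [3.142, -0.0, -0.034]
force: [-5.0, 0.3, 3.4]
grip_width: 0.0901
grip_force: 2.1
```

Run:
```python
from h import *
f="pics/top6.png"; snap("top",f)
k,r,b=blob(f,(105,120,60),(130,255,255),(220,170,365,320),.028); print(np.round(r[0],1),np.round(r[1]),round(r[2],1),np.round(b).tolist(),telemetry.get_obs()["ee_pos"],cv2.boundingRect(k))
im=cv2.imread(f)[135:285,235:385]; cv2.imwrite("pics/c6.png",cv2.resize(im,(600,600),interpolation=cv2.INTER_CUBIC))
```

```text
[ 562.8 -383.1] [18.  8.] 49.6 [[554.0, -388.0], [560.0, -393.0], [572.0, -379.0], [566.0, -373.0]] [ 0.47274866 -0.32153444  0.01181704] (321, 193, 8, 5)
```

View pics/c6.png

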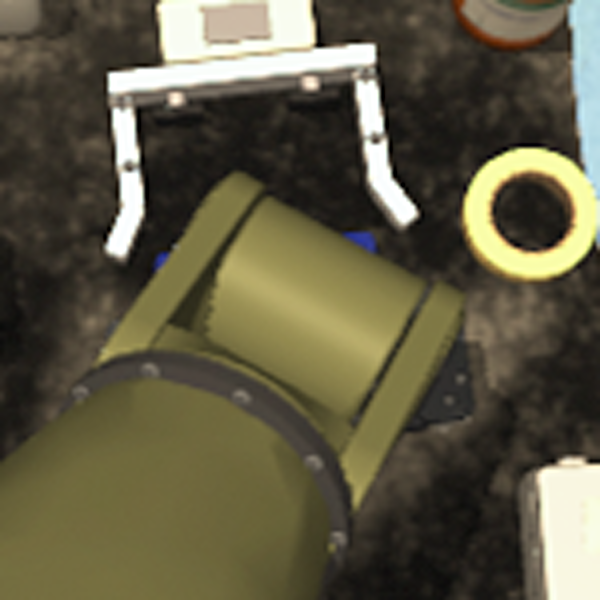

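The cooler's front corners show at about crop (155,258) and (376,235), just at the flares. It is slightly to the right of the centre line.

Run:
```python
from h import *
f="pics/top6.png"; c=np.load("pics/top6.npz"); im=cv2.imread(f)
m=cv2.inRange(cv2.cvtColor(im,cv2.COLOR_BGR2HSV),(105,100,50),(130,255,255)); m[:185]=0;m[210:]=0;m[:,:265]=0;m[:,335:]=0
v,u=np.nonzero(m); print(list(zip(u,v))[:4])
l=u<300
for s in(l,~l):
    P=1000*ray(c,np.c_[u[s],v[s]],.028); print("y range",P[:,1].min(),P[:,1].max(),"x max",P[:,0].max(),P[P[:,1].argmin()],P[P[:,1].argmax()])
```

```text
[(np.int64(321), np.int64(193)), (np.int64(322), np.int64(193)), (np.int64(323), np.int64(193)), (np.int64(324), np.int64(193))]
y range -270.10748473935365 -261.99221846482374 x max 570.2315803360849 [ 569.56853841 -270.10748474   28.        ] [ 561.23597665 -261.99221846   28.        ]
y range -389.5075633995667 -374.0088026635169 x max 566.32385286897 [ 561.66344164 -389.5075634    28.        ] [ 566.32385287 -374.00880266   28.        ]
```

>>> carry_out(
  plan=[
    [[4,0,0,0,0,0,90],[4,0,0,0,0,0,90],[4,0,0,0,0,0,90],[3,0,0,0,0,0,90],[3,0,0,0,0,0,90],[3,0,0,0,0,0,90],[3,0,0,0,0,0,90],[3,0,0,0,0,0,90],[2,0,0,0,0,0,90],[2,0,0,0,0,0,90],[2,0,0,0,0,0,90],[2,0,0,0,0,0,90]],
  ],
)

```text
time_s: 15.07
ee_pos: [0.5074, -0.3228, 0.0119]
eef_rot: [-3.142, 0.0, -0.034]
force: [-1.1, -0.1, -1.0]
grip_width: 0.09
grip_force: 0.7
```

Run:
```python
from h import *
o=telemetry.get_obs(); print(o["ee_pos"],o["force"],o["moment"])
f="pics/top7.png"; c0=snap("top",f); c=np.load("pics/top7.npz"); im=cv2.imread(f)
m=cv2.inRange(cv2.cvtColor(im,cv2.COLOR_BGR2HSV),(105,100,50),(130,255,255)); m[:160]=0;m[210:]=0;m[:,:265]=0;m[:,335:]=0
v,u=np.nonzero(m)
for s in(u<295,u>=305):
    if s.any():
        P=1000*ray(c,np.c_[u[s],v[s]],.028); print(len(P),"y",P[:,1].min().round(1),P[:,1].max().round(1),"x max",P[:,0].max().round(1))
```

```text
[ 0.50743957 -0.32279528  0.01194782] [-1.13933218 -0.07722069 -0.98287879] [0.01330332 0.29272708 0.00873367]
```

>>> carry_out(
  plan=[
    [[2,0,0,0,0,0,90],[2,0,0,0,0,0,90],[2,0,0,0,0,0,90],[2,0,0,0,0,0,90],[2,0,0,0,0,0,90],[2,0,0,0,0,0,90]],
  ],
)

```text
time_s: 15.62
ee_pos: [0.5195, -0.3232, 0.012]
eef_rot: [3.142, 0.0, -0.034]
force: [-3.8, 0.3, 1.8]
grip_width: 0.0898
grip_force: 1.4
```

Run:
```python
from h import *
o=telemetry.get_obs(); print(o["ee_pos"],o["force"],o["moment"])
snap("scene","pics/s2.png"); im=cv2.imread("pics/s2.png")[140:300,200:400]; cv2.imwrite("pics/cs2.png",cv2.resize(im,(750,600),interpolation=cv2.INTER_CUBIC))
```

```text
[ 0.51945191 -0.32324803  0.01201128] [-3.76571556  0.29110116  1.75954594] [ 0.03879734  0.52328718 -0.01011454]
```

View pics/cs2.png

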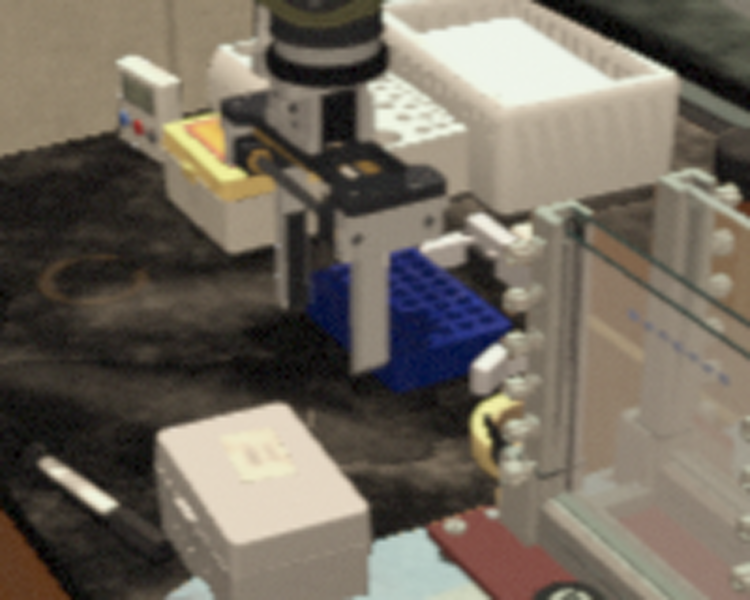

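The cooler is sliding squarely between the rails, with no sideways force. I'll go a little deeper, then back off and narrow the fingers for a central press.

>>> carry_out(
  plan=[
    [[2,0,0,0,0,0,90],[2,0,0,0,0,0,90],[2,0,0,0,0,0,90],[2,0,0,0,0,0,90],[1,0,0,0,0,0,90],[1,0,0,0,0,0,90],[0,0,0,0,0,0,90],[-5,0,0,0,0,0,90],[-5,0,0,0,0,0,60],[0,3,0,0,0,0,30],[0,0,0,0,0,0,10],[0,0,0,0,0,0,10],[0,0,0,0,0,0,10],[0,0,0,0,0,0,10],[0,0,0,0,0,0,10],[0,0,0,0,0,0,10],[0,0,0,0,0,0,10]],
  ],
)

```text
time_s: 17.08
ee_pos: [0.5192, -0.3262, 0.0119]
eef_rot: [-3.142, -0.0, -0.034]
force: [0.3, 0.1, 0.4]
grip_width: 0.0335
grip_force: 0.0
```

>>> carry_out(
  plan=[
    [[0,0,0,0,0,0,10],[0,0,0,0,0,0,10],[2,0,0,0,0,0,10],[2,0,0,0,0,0,10],[2,0,0,0,0,0,10],[2,0,0,0,0,0,10],[1,0,0,0,0,0,10],[1,0,0,0,0,0,10],[1,0,0,0,0,0,10],[1,0,0,0,0,0,10],[1,0,0,0,0,0,10],[1,0,0,0,0,0,10],[1,0,0,0,0,0,10],[1,0,0,0,0,0,10]],
  ],
)

```text
time_s: 18.25
ee_pos: [0.5352, -0.3268, 0.0119]
eef_rot: [-3.142, 0.0, -0.034]
force: [-2.5, -0.4, 0.3]
grip_width: 0.0098
grip_force: 1.2
```

Run:
```python
from h import *
c=np.load("pics/top1.npz"); im=cv2.imread("pics/top1.png",0)
for u0 in(279,280,281,312,313,314):
    v=np.arange(154,172); print(u0,im[v,u0].tolist(),v[0])
g=lambda L,z:1000*ray(c,np.array(L)/8+[255-.44,140-.44],z)[:,:2]
print(g([[200,205],[470,178],[200,185],[470,160]],.023).round(1).tolist())
```

```text
279 [251, 255, 185, 102, 210, 233, 227, 131, 48, 42, 24, 18, 24, 36, 38, 41, 43, 39] 154
280 [251, 255, 183, 96, 156, 179, 163, 93, 52, 37, 20, 20, 21, 33, 37, 38, 36, 33] 154
281 [252, 254, 180, 93, 104, 101, 96, 68, 55, 35, 19, 17, 21, 33, 36, 34, 32, 29] 154
312 [213, 234, 237, 145, 51, 58, 36, 16, 15, 25, 28, 33, 38, 34, 35, 38, 33, 27] 154
313 [194, 221, 231, 138, 48, 52, 31, 18, 14, 23, 26, 30, 38, 35, 33, 37, 31, 26] 154
314 [135, 156, 159, 96, 51, 44, 25, 17, 16, 20, 24, 27, 32, 32, 31, 33, 33, 27] 154
[[647.9, -289.6], [644.6, -369.1], [654.0, -290.5], [650.1, -369.9]]
```

>>> carry_out(
  plan=[
    [[0.5,0,0,0,0,0,10],[0.5,0,0,0,0,0,10],[0.5,0,0,0,0,0,10],[0.5,0,0,0,0,0,10]],
  ],
)

```text
time_s: 18.58
ee_pos: [0.5372, -0.3268, 0.0119]
eef_rot: [-3.142, 0.0, -0.034]
force: [-1.3, -0.0, 0.1]
grip_width: 0.0101
grip_force: 1.0
```

>>> carry_out(
  plan=[
    [[0.5,0,0,0,0,0,10],[0.5,0,0,0,0,0,10],[0.5,0,0,0,0,0,10],[0.5,0,0,0,0,0,10],[0.5,0,0,0,0,0,10],[0.5,0,0,0,0,0,10],[0.5,0,0,0,0,0,10],[0.5,0,0,0,0,0,10]],
  ],
)

```text
time_s: 19.25
ee_pos: [0.5412, -0.3269, 0.0119]
eef_rot: [-3.142, 0.0, -0.034]
force: [-1.2, -0.4, -1.1]
grip_width: 0.0097
grip_force: 0.7
```

>>> carry_out(
  plan=[
    [[0.5,0,0,0,0,0,10],[0.5,0,0,0,0,0,10],[0.5,0,0,0,0,0,10],[0.5,0,0,0,0,0,10],[0.5,0,0,0,0,0,10],[0.5,0,0,0,0,0,10]],
  ],
)

```text
time_s: 19.75
ee_pos: [0.5442, -0.3271, 0.012]
eef_rot: [-3.142, -0.0, -0.034]
force: [-1.2, 0.0, -0.9]
grip_width: 0.0099
grip_force: 0.6
```

>>> carry_out(
  plan=[
    [[0.5,0,0,0,0,0,10],[0.5,0,0,0,0,0,10],[0.5,0,0,0,0,0,10],[0.5,0,0,0,0,0,10]],
  ],
)

```text
time_s: 20.08
ee_pos: [0.5462, -0.3271, 0.0119]
eef_rot: [-3.142, 0.0, -0.034]
force: [-0.7, 0.2, -1.1]
grip_width: 0.0101
grip_force: 0.6
```

>>> carry_out(
  plan=[
    [[0.4,0,0,0,0,0,10],[0.4,0,0,0,0,0,10],[0.4,0,0,0,0,0,10],[0.4,0,0,0,0,0,10]],
  ],
)

```text
time_s: 20.42
ee_pos: [0.5478, -0.3272, 0.012]
eef_rot: [-3.142, 0.0, -0.034]
force: [-1.2, 0.5, -1.1]
grip_width: 0.0097
grip_force: 0.7
```

Each of these calls depends on the force reading, so from here I send small steps one at a time.

>>> carry_out(
  plan=[
    [[0.3,0,0,0,0,0,10],[0.3,0,0,0,0,0,10],[0.3,0,0,0,0,0,10],[0.3,0,0,0,0,0,10]],
  ],
)

```text
time_s: 20.75
ee_pos: [0.549, -0.3273, 0.012]
eef_rot: [3.142, 0.0, -0.034]
force: [-1.9, -0.0, -1.1]
grip_width: 0.0101
grip_force: 0.7
```

>>> carry_out(
  plan=[
    [[0.3,0,0,0,0,0,10],[0.3,0,0,0,0,0,10],[0.3,0,0,0,0,0,10],[0.3,0,0,0,0,0,10]],
  ],
)

```text
time_s: 21.08
ee_pos: [0.5502, -0.3273, 0.0119]
eef_rot: [3.142, 0.0, -0.034]
force: [-1.6, -0.1, -0.4]
grip_width: 0.0098
grip_force: 0.7
```

>>> carry_out(
  plan=[
    [[0.3,0,0,0,0,0,10],[0.3,0,0,0,0,0,10],[0.3,0,0,0,0,0,10],[0.3,0,0,0,0,0,10]],
  ],
)

```text
time_s: 21.42
ee_pos: [0.5514, -0.3273, 0.012]
eef_rot: [-3.142, 0.0, -0.034]
force: [-1.4, -0.9, -1.6]
grip_width: 0.0101
grip_force: 0.7
```

>>> carry_out(
  plan=[
    [[0.3,0,0,0,0,0,10],[0.3,0,0,0,0,0,10],[0.3,0,0,0,0,0,10]],
  ],
)

```text
time_s: 21.67
ee_pos: [0.5523, -0.3273, 0.012]
eef_rot: [3.142, 0.0, -0.034]
force: [-1.9, -0.8, -1.2]
grip_width: 0.0101
grip_force: 0.7
```

>>> carry_out(
  plan=[
    [[0.3,0,0,0,0,0,10],[0.3,0,0,0,0,0,10],[0.3,0,0,0,0,0,10]],
  ],
)

```text
time_s: 21.92
ee_pos: [0.5532, -0.3274, 0.0119]
eef_rot: [3.142, 0.0, -0.034]
force: [-2.3, -0.3, 0.4]
grip_width: 0.01
grip_force: 0.7
```

>>> carry_out(
  plan=[
    [[0.3,0,0,0,0,0,10],[0.3,0,0,0,0,0,10],[0.3,0,0,0,0,0,10]],
  ],
)

```text
time_s: 22.17
ee_pos: [0.5541, -0.3274, 0.0119]
eef_rot: [-3.142, 0.0, -0.034]
force: [-1.3, 0.1, -1.8]
grip_width: 0.0098
grip_force: 0.7
```

>>> carry_out(
  plan=[
    [[0.3,0,0,0,0,0,10],[0.3,0,0,0,0,0,10],[0.3,0,0,0,0,0,10]],
  ],
)

```text
time_s: 22.42
ee_pos: [0.555, -0.3275, 0.012]
eef_rot: [3.142, -0.0, -0.034]
force: [-1.2, 0.5, -0.5]
grip_width: 0.0098
grip_force: 0.7
```

>>> carry_out(
  plan=[
    [[0.3,0,0,0,0,0,10],[0.3,0,0,0,0,0,10],[0.3,0,0,0,0,0,10]],
  ],
)

```text
time_s: 22.67
ee_pos: [0.5553, -0.3276, 0.012]
eef_rot: [-3.142, 0.001, -0.034]
force: [-7.9, -1.5, 3.2]
grip_width: 0.0104
grip_force: 4.0
```

The cooler has met the pads at about 10 N/mm. I'll settle and build up the force gently.

>>> carry_out(
  plan=[
    [[0.2,0,0,0,0,0,10],[0,0,0,0,0,0,10]],
  ],
)

```text
time_s: 22.83
ee_pos: [0.5553, -0.3277, 0.0119]
eef_rot: [-3.141, 0.002, -0.034]
force: [-7.4, -0.3, 2.2]
grip_width: 0.0099
grip_force: 3.9
```

>>> carry_out(
  plan=[
    [[0.3,0,0,0,0,0,10],[0,0,0,0,0,0,10]],
  ],
)

```text
time_s: 23.0
ee_pos: [0.5554, -0.3278, 0.0119]
eef_rot: [-3.141, 0.002, -0.035]
force: [-9.6, -1.1, 3.3]
grip_width: 0.0098
grip_force: 4.9
```

>>> carry_out(
  plan=[
    [[0.3,0,0,0,0,0,10],[0,0,0,0,0,0,10]],
  ],
)

```text
time_s: 23.17
ee_pos: [0.5554, -0.3278, 0.0119]
eef_rot: [-3.141, 0.003, -0.035]
force: [-12.3, -0.7, 5.2]
grip_width: 0.0096
grip_force: 5.8
```

>>> carry_out(
  plan=[
    [[0,0,0,0,0,0,10],[0,0,0,0,0,0,10],[0,0,0,0,0,0,10],[0,0,0,0,0,0,10],[0,0,0,0,0,0,10]],
  ],
)

```text
time_s: 23.58
ee_pos: [0.5554, -0.3278, 0.0119]
eef_rot: [-3.141, 0.003, -0.035]
force: [-12.3, -0.7, 5.3]
grip_width: 0.01
grip_force: 5.8
```

>>> carry_out(
  plan=[
    [[0,0,0,0,0,0,10],[0,0,0,0,0,0,10],[0,0,0,0,0,0,10],[0,0,0,0,0,0,10],[0,0,0,0,0,0,10],[0,0,0,0,0,0,10],[0,0,0,0,0,0,10],[0,0,0,0,0,0,10],[0,0,0,0,0,0,10],[0,0,0,0,0,0,10],[0,0,0,0,0,0,10]],
  ],
)

```text
time_s: 24.5
ee_pos: [0.5554, -0.3278, 0.0119]
eef_rot: [-3.141, 0.003, -0.035]
force: [-10.7, 0.0, 4.8]
grip_width: 0.01
grip_force: 5.8
```

>>> carry_out(
  plan=[
    [[-0.5,0,0,0,0,0,10],[-0.5,0,0,0,0,0,10],[-1,0,0,0,0,0,10],[-3,0,0,0,0,0,10],[-10,0,0,0,0,0,10],[-20,0,0,0,0,0,10],[-20,0,0,0,0,0,10],[-20,0,-10,0,0,0,10],[-20,0,-20,0,0,0,10],[-20,0,-30,0,0,0,10],[-30,0,-30,0,0,0,10],[-30,0,-30,0,0,0,10],[-30,0,-10,0,0,0,10],[-20,0,0,0,0,0,10],[0,0,0,0,0,0,10]],
  ],
)

```text
time_s: 25.75
ee_pos: [0.3307, -0.3199, 0.1421]
eef_rot: [3.14, -0.002, -0.036]
force: [-0.2, -0.2, -0.4]
grip_width: 0.0099
grip_force: 0.0
```

Run:
```python
from h import *
o=telemetry.get_obs(); print(o["time_s"],o["ee_pos"],o["force"])
f="pics/top9.png"; snap("top",f)
k,r,b=blob(f,(105,120,60),(130,255,255),(220,140,365,320),.028); print(np.round(r[0],1),np.round(r[1]),round(r[2],1),np.round(b).tolist())
im=cv2.imread(f)[135:285,220:420]; cv2.imwrite("pics/c9.png",cv2.resize(im,(800,600),interpolation=cv2.INTER_CUBIC))
```

```text
25.75 [ 0.33069304 -0.31985646  0.14205017] [-0.18602104 -0.2122849  -0.42860992]
[ 606.9 -328.3] [128.  88.] 88.3 [[561.0, -391.0], [649.0, -393.0], [653.0, -266.0], [565.0, -263.0]]
```

View pics/c9.png

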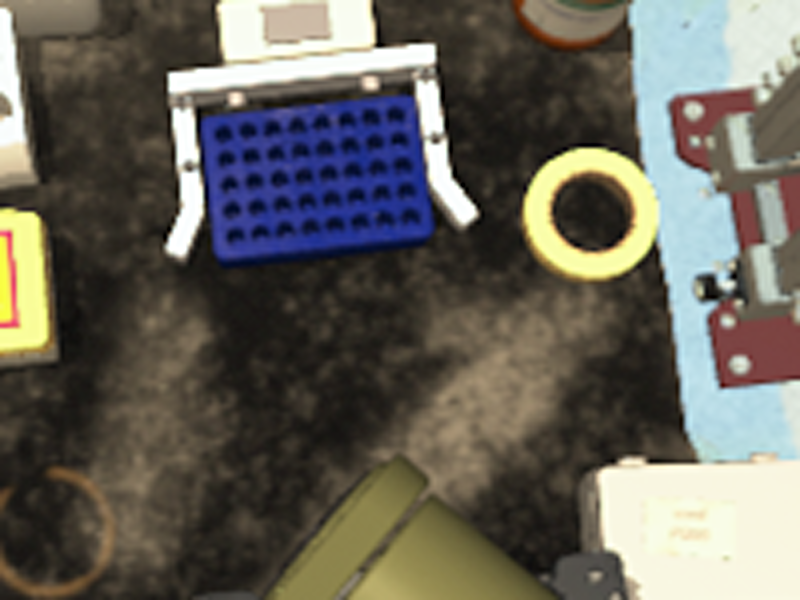

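The cooler sits square in the bay, from about crop (205,115) to (430,260), with an even gap to the bar. The tape roll and both boxes are undisturbed and the arm is clear, so I'm handing in.

```bash
python3 -c "
from h import *
print(ctrl.hand_in())"
```

```text
the job is handed in; nothing more can be done
None
```

The cooler is in the bay against both stop pads, pressed at about 12 N for over a second (highest reading 12.3 N) and let go, with no sign of contact with either tip box or the tape roll; the job was handed in at about 26 s.

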